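# Mesh the feed-drive sprocket onto its splined shaft

## Task

In the furniture shop the sander's feed gearmotor is waiting for its chain wheel. Take the wheel whose bore has teeth inside, line its teeth up with the gaps between the splines of the gearmotor's upright shaft, and push it down, boss up, rocking it slightly about the shaft if the teeth catch, until it meshes and sits fully home; keep hold of it until it is down, then let go and move clear. Leave the other two wheels, the one with the smooth bore and the belt pulley, where they lie.

Things in the scene. Friction and masses are not known exactly. Their poses are not given: they have to be found in the camera images.
- sprocket: wheel to mount: steel, 98 mm over rim teeth, 50 tall: 10 mm flange below, round boss 50 diameter x 40 high above (grip this). Loose, 0.55 kg, lying flange down. Origin: its centre, 25 mm above its underside; z up. Through bore 40 mm with six inner teeth 5 wide, 28 between tips, lower ends pointed, at 30, 90, ... degrees from its x axis; gaps between them at 0, 60, ...
- shaft_seat (a point): centre of the collar top that the wheel's underside rests on when home; 68 mm above table, z up; fixed. Bare shaft rises 48 mm: core 22 mm, tapered end, six splines 5 wide, 34 across, 36 tall at 0, 60, ... degrees from x; play in the bore 3 mm, about 10 degrees; does not turn. Grey housing 150 x 130 x 60 high round it; blue motor with black box (82 high) reaches 185 mm along +x.
- plain_sprocket: not wanted: the same wheel outside (98 mm over teeth, 50 tall, 50 mm boss) but its bore is smooth and round, 26 mm wide. Origin at its centre, 25 mm above the table.
- pulley: not wanted: belt pulley, 90 mm across, grooved aluminium rim 22 mm high without teeth, steel boss 50 mm in diameter, 50 mm tall over all, smooth 26 mm bore. Origin at its centre, 25 mm above the table.
Not all that is in view belongs to the job. What is shaped like the sprocket but green is not meant.

How it is judged:
By the outcome, as a careful person would: the job done as asked, in the order asked, and still so for the second after the job is handed in, with the robot touching nothing.
It also fails if it takes over 42 s, if anything falls off the work surface, if the arm or the gripper's body presses on something with over 40 N, if the wrist force passes 120 N, or if a joint passes its speed limit or range.

## Robot

A 7-joint arm with a two-finger parallel gripper is mounted at the origin on the work surface. World frame = base frame: x ahead of the robot, y to its left, z up, the work surface at z = 0. Lengths are in m, angles in rad, forces in N, time in s.
With the tool pointing down it reaches from about 0.425 to 0.925 m from the base axis. Payload 6.8 kg.
Tool frame: the origin (TCP) lies on the front face of the gripper's body, between the roots of the fingers; the fingertips stand 73 mm ahead of it and the grasp point (between the pads) lies 54 mm ahead of it; z points along the fingers, y is the direction in which the jaws open and shut (so a half turn about z gives the same grasp; the last joint's range is limited). The gripper opens to 85 mm and grips with 20 to 120 N. Pads are 22 mm wide; open, the fingers measure 114 mm over their backs; the gripper's body (76 mm by 85 mm) begins 54 mm behind the grasp point. The pads swing forward as they close: fully open they stand 13 mm farther back than shut.
Start: joints at [1.117, 0.477, 0.022, 1.555, -0.011, 1.109, -0.083], TCP at [0.229, -0.635, 0.304] pointing down, gripper open.
Joint ranges: [-2.96, 2.96], [-0.34, 2.1], [-1.41, 1.46], [0.24, 2.44], [-1.37, 4.51], [0.17, 1.92], [-2.96, 2.96]. Speed limits (rad/s): [2.39, 2.39, 3.14, 3.14, 3.14, 3.14, 3.14].

## Interface

Orientations are given as a rotation vector (axis times angle).
In Python, from bench import * gives the robot as it stands.
- The arm moves only by the tool jog_arm, never from a script. Its argument "plan" is a list of rows, each a list of 2 entries, a list of its own where there are three numbers: the shift along the world's x, y, z in cm, then the turn about the world's z in rad. In form: [[[tx, ty, tz], twist], ...]. A call has 1 to 12 rows; each row shifts and turns the commanded pose from where the row before left it; what a row does not reach is not made up. A row lasts 1/10 s, in which the tool goes at most 50 mm and 8.59 degrees, less where a joint would pass 70% of its speed; a pose out of reach is approached as far as the arm can. A call is refused whole if a number of a shift passes 5 or a number of a turn 0.15, either way. A call with a gripper value outside its range is refused whole. "hand" is the finger opening in cm, from 0 to 8.54, set as the call begins (left out, the last holds). The fingers move at their own pace and stop on an object; "grip_force" is the grip in N (left out, the last holds). Time passes only in rows, so rows that do not move let the fingers close. It gives the time, the measured TCP pose, the force and the opening at its end, in the units of the state.
- get_obs(): the state, without advancing time (a new reading comes with each control period).
- grab_frame(name): name is "scene" or "top" or "wrist"; returns the picture (384x512x3 uint8, red, green, blue); there is no depth.
- get_calibration(name): a dict with "intrinsics" (3x3 intrinsics, pixels), "xyz" and "orientation" of the camera in the world. Camera axes: x right, y down, z forward; pixel columns grow to the right and rows downward; lengths in m; the calibration is good to about 2 mm. A picture is of the moment at which its call begins: read the wrist's pose just before it. get_calibration takes no time and is no camera call; for the wrist camera it gives the pose at the moment of the call.
- hand_in(): hands the job in, once; it reports no verdict.
The state is a dict: "clock": time; "joints": joint angles; "qvel": joint speeds; "tau": joint torques, N m; "tcp_pos": TCP position; "orientation": TCP orientation; "contact_force": force on the tool from outside, world axes, zero at the start; "moment": the same for the moment, N m; "grip_width": finger opening in m.
Only numpy, scipy, OpenCV 4.12 (cv2) and the standard library are available. Lean on these libraries where they do the work, as an engineer would, in place of code of your own. Each camera call takes 0.05 s, during which the arm holds its last target. There are 200 camera calls.

## Working session

There is one attempt and no reset: what is moved stays moved. The work goes in short steps, Python scripts to look and compute and a tool call to move; the robot and the scene stay as the last step left them, time stands still between calls to the robot, and variables do not carry over. Pictures are saved under pics/ and viewed, about 8 in all and at most 12, crops included, and the job is handed in when it is done.

Besides the shell and the picture viewer there is one more tool, called as a command line: name --argument value ..., lists and objects as JSON in quotes. jog_arm: Moves the arm, as the interface text tells. Its arguments: {"type":"object","properties":{"plan":{"type":"array","items":{"type":"array"}},"hand":{"type":"number"},"grip_force":{"type":"number"}},"required":["plan"]}

```bash
mkdir -p pics
cat > h.py <<'E'
from bench import *
import numpy as np, cv2
from scipy.spatial.transform import Rotation as R
def snap(n,f,crop=None,s=1):
    im=grab_frame(n)[:,:,::-1]; cv2.imwrite('pics/raw_'+f+'.png',im)
    if crop: im=im[crop[1]:crop[3],crop[0]:crop[2]]
    cv2.imwrite('pics/'+f+'.png',cv2.resize(im,None,fx=s,fy=s,interpolation=cv2.INTER_CUBIC))
def cam(n):
    c=get_calibration(n);o=np.array(c['orientation'],float)
    M=R.from_rotvec(o).as_matrix() if o.size==3 else o.reshape(3,3)
    return np.array(c['intrinsics']),np.array(c['xyz']),M
def ray(n,u,v,z,c=None):
    K,p,M=c or cam(n); d=M@np.linalg.solve(K,[u,v,1]); return p+d*(z-p[2])/d[2]
def proj(n,P,c=None):
    K,p,M=c or cam(n); q=K@(M.T@(np.array(P)-p)); return q[:2]/q[2]
E
python3 - <<'E'
from h import *
a=grab_frame('scene');b=grab_frame('top')
cv2.imwrite('pics/raw_top0.png',b[:,:,::-1]);cv2.imwrite('pics/raw_scene0.png',a[:,:,::-1])
im=np.vstack([a,b])[:,:,::-1]
cv2.imwrite('pics/a.png',cv2.resize(np.hstack([a,b])[:,:,::-1],(800,300),interpolation=cv2.INTER_AREA))
cv2.imwrite('pics/top.png',cv2.resize(b[:,:,::-1],(800,600),interpolation=cv2.INTER_CUBIC))
for n in('scene','top','wrist'):print(n,get_calibration(n))
print(get_obs())
E
```

```text
scene {'intrinsics': array([[404.61476131,   0.        , 257.21495633],
       [  0.        , 404.61476131, 186.55169268],
       [  0.        ,   0.        ,   1.        ]]), 'xyz': array([1.16647577, 0.39821256, 0.66485366]), 'orientation': array([-1.34021752, -2.03755525,  0.99678319])}
top {'intrinsics': array([[448.46555217,   0.        , 257.3811169 ],
       [  0.        , 448.46555217, 196.8722458 ],
       [  0.        ,   0.        ,   1.        ]]), 'xyz': array([0.38640967, 0.14201405, 1.03864759]), 'orientation': array([-2.18508673,  2.17539854, -0.10222776])}
wrist {'intrinsics': array([[312.57498793,   0.        , 250.01936996],
       [  0.        , 312.57498793, 184.90449361],
       [  0.        ,   0.        ,   1.        ]]), 'xyz': array([ 0.30008462, -0.60864454,  0.37334566]), 'orientation': array([ 2.35738253, -1.65660244, -0.25671314])}
{'clock': 0.1, 'joints': array([ 1.11689024,  0.47774441,  0.02233746,  1.55635472, -0.0115035 ,
        1.10929074, -0.08308373]), 'qvel': array([-4.13518064e-04, -1.19164458e-03,  1.57009419e-03, -1.84061227e-03,
        1.15321055e-04, -9.52863452e-04,  9.54129862e-05]), 'tau': array([ 3.63999534e-03, -5.97761607e+01,  1.61357805e+00, -2.81953704e+01,
        1.28449628e-02,  5.10690981e-03,  1.02403408e-06]), 'tcp_pos': array([ 0.22865574, -0.63465148,  0.30300374]), 'orientation': array([-3.09314316e+00, -5.40270572e-01,  6.30327509e-04]), 'contact_force': array([ 0.40819369, -0.10396206,  0.73738699]), 'moment': array([ 0.0016307 , -0.00294101, -0.06012715]), 'grip_width': 0.08546304980203612}
```

View pics/top.png

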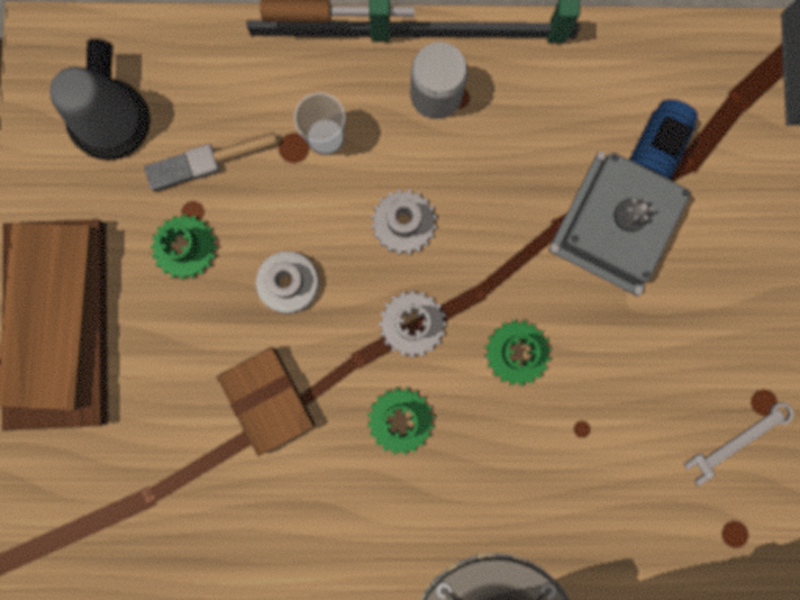

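The picture holds three grey wheels: (404,220) toothed rim with a round bore, (287,281) smooth-rimmed pulley, and (412,322) toothed rim with a star-shaped bore. The last fits, and the green ones are not meant. The gearmotor shaft is at (632,213). I'll confirm this in an enlarged crop.

Run:
```python
from h import *
b=cv2.imread('pics/raw_top0.png')
A=b[180:234,237:291];B=b[108:162,378:432]
cv2.imwrite('pics/crop.png',cv2.resize(np.hstack([A,B]),(800,400),interpolation=cv2.INTER_CUBIC))
s=512/800
print('boss',ray('top',412*s,322*s,.05), 'shaft',ray('top',640*s,211*s,.116),'ps',ray('top',404*s,216*s,.05),'pul',ray('top',286*s,281*s,.05),'g',ray('top',523*s,352*s,.05),ray('top',402*s,422*s,.05))
```

```text
boss [0.45216548 0.12141027 0.05      ] shaft [ 0.59833422 -0.18256795  0.116     ] ps [0.60426969 0.13331651 0.05      ] pul [0.50964847 0.30043139 0.05      ] g [ 0.41049626 -0.03526356  0.05      ] [0.3121823  0.13496749 0.05      ]
```

View pics/crop.png

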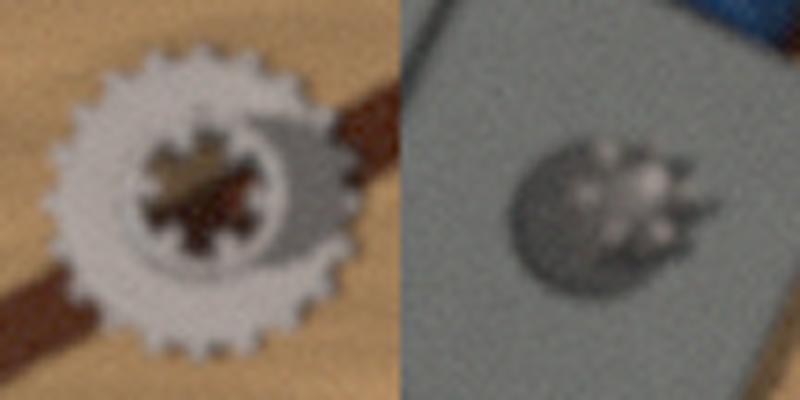

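Confirmed: the wheel at (412,322) has inner teeth. I'll get a close wrist view of the shaft on the way.

Run:
```python
from h import *
K,p,M=cam('wrist');o=get_obs();T=R.from_rotvec(o['orientation']).as_matrix()
print('cam fwd world',M[:,2],'offset tool',T.T@(p-o['tcp_pos']),'R',(T.T@M).round(3),'tool axes',T.round(3))
# TCP shift placing the point of the optical axis at shaft, tcp z=.30
f=M[:,2]
for S,z in(([.598,-.183,.1],.303),([.452,.122,.04],.303)):
    S=np.array(S);c=S-f*(p[2]+z-o['tcp_pos'][2]-S[2])/(-f[2]); print('tcp target',c-(p-o['tcp_pos']))
```

```text
cam fwd world [-0.2835124  -0.10069718 -0.95366703] offset tool [ 0.07600746 -0.00037035 -0.07035027] R [[-0.    -0.954 -0.301]
 [ 1.    -0.     0.   ]
 [-0.    -0.301  0.954]] tool axes [[ 0.941  0.339 -0.001]
 [ 0.339 -0.941  0.002]
 [-0.    -0.002 -1.   ]]
tcp target [ 0.607832   -0.18014492  0.303     ]
tcp target [0.47966919 0.13119045 0.303     ]
```

jog_arm --plan '[[[3.1, 3.8, 0], 0], [[3.1, 3.8, 0], 0], [[3.1, 3.8, 0], 0], [[3.1, 3.8, 0], 0], [[3.1, 3.8, 0], 0], [[3.1, 3.8, 0], 0], [[3.1, 3.8, 0], 0], [[3.1, 3.8, 0], 0], [[3.1, 3.8, 0], 0], [[3.1, 3.8, 0], 0], [[3.1, 3.8, 0], 0], [[3.1, 3.8, 0], 0]]'

```text
clock: 1.3
tcp_pos: [0.6015, -0.1774, 0.3036]
orientation: [-3.095, -0.54, 0.001]
contact_force: [-0.4, -1.4, -0.6]
grip_width: 0.0853
```

jog_arm --plan '[[[0, 0, 0], 0], [[0, 0, 0], 0], [[0, 0, 0], 0]]'

```text
clock: 1.6
tcp_pos: [0.6, -0.1804, 0.3034]
orientation: [3.095, 0.538, -0.002]
contact_force: [-1.6, -0.6, 0.7]
grip_width: 0.0852
```

Run:
```python
from h import *
o=get_obs();print(o['clock'],o['tcp_pos'],o['orientation'])
c=cam('wrist');snap('wrist','sh1')
u=proj('wrist',[.598,-.183,.116],c);print(u)
x,y=u.astype(int);im=cv2.imread('pics/raw_sh1.png');x0,y0=x-60,y-55
print(x0,y0);cv2.imwrite('pics/sh1c.png',cv2.resize(im[y0:y0+100,x0:x0+130],None,fx=6,fy=6,interpolation=cv2.INTER_CUBIC))
import pickle;pickle.dump(c,open('c_sh1.pkl','wb'))
```

```text
1.6 [ 0.59996248 -0.18037291  0.30343846] [ 3.09469355e+00  5.37944008e-01 -2.23543067e-03]
[252.40174648 181.77705558]
192 126
```

View pics/sh1c.png

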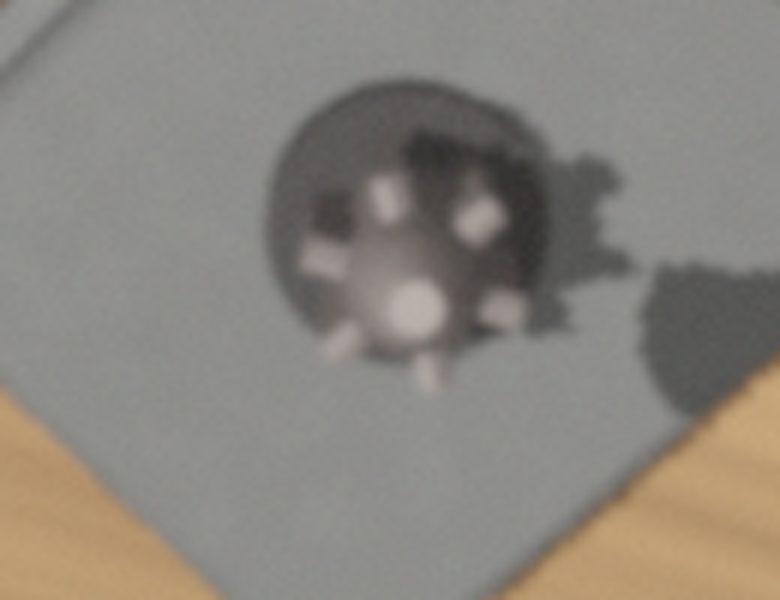

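The shaft shows clearly: the tip disc is at crop (416,307), the six spline tops are around it, and the collar centre is near (408,220). Next I compute its centre and spline angle.

Run:
```python
from h import *
import pickle
c=pickle.load(open('c_sh1.pkl','rb'))
f=lambda x,y,z:ray('wrist',192+(x-2.5)/6,126+(y-2.5)/6,z,c)
print('tip',f(416,307,.116),'collar',f(408,220,.068))
P=np.array([f(*q,.104) for q in[(388,197),(482,217),(503,308),(429,372),(344,342),(323,257)]])[:,:2]
m=P.mean(0);d=P-m;a=np.degrees(np.arctan2(d[:,1],d[:,0]));print('splines',m,np.hypot(*d.T)*1e3,a)
print('spline ang mod60',np.degrees(np.angle(np.exp(6j*np.radians(a)).mean()))/6)
```

```text
tip [ 0.6047019  -0.18834637  0.116     ] collar [ 0.60599941 -0.18817046  0.068     ]
splines [ 0.60487682 -0.18799738] [13.54888868 14.38948493 14.2751894  14.24844132 13.65163428 13.7539719 ] [  35.01459892  -25.97278383  -86.16379529 -149.02540317  152.19710113
   92.89921721]
spline ang mod60 -26.84063409107742
```

jog_arm --plan '[[[-1.2, 3.1, 0], 0], [[-1.2, 3.1, 0], 0], [[-1.2, 3.1, 0], 0], [[-1.2, 3.1, 0], 0], [[-1.2, 3.1, 0], 0], [[-1.2, 3.1, 0], 0], [[-1.2, 3.1, 0], 0], [[-1.2, 3.1, 0], 0], [[-1.2, 3.1, 0], 0], [[-1.2, 3.1, 0], 0], [[0, 0, 0], 0], [[0, 0, 0], 0]]'

```text
clock: 2.85
tcp_pos: [0.4808, 0.13, 0.304]
orientation: [3.094, 0.539, 0.0]
contact_force: [0.4, -0.4, 0.1]
grip_width: 0.0856
```

Run:
```python
from h import *
o=get_obs();print(o['clock'],o['tcp_pos'],o['orientation'])
c=cam('wrist');snap('wrist','sp1')
u=proj('wrist',[.452,.122,.05],c);print(u)
x,y=u.astype(int);im=cv2.imread('pics/raw_sp1.png');x0,y0=x-65,y-50
print(x0,y0);cv2.imwrite('pics/sp1c.png',cv2.resize(im[y0:y0+100,x0:x0+130],None,fx=6,fy=6,interpolation=cv2.INTER_CUBIC))
import pickle;pickle.dump(c,open('c_sp1.pkl','wb'))
```

```text
2.85 [0.48075331 0.12995213 0.30404833] [3.09421620e+00 5.39271072e-01 4.22906816e-04]
[248.07295768 187.98521693]
183 137
```

View pics/sp1c.png

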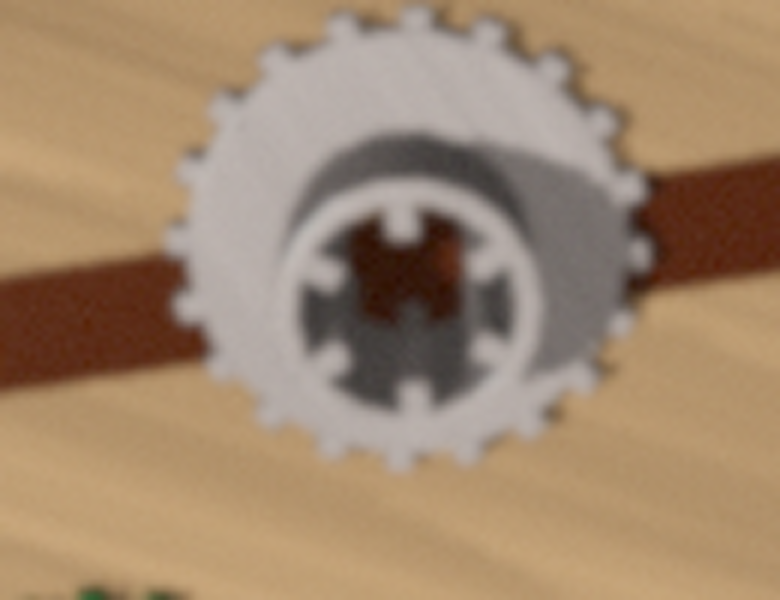

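Run:
```python
from h import *
import pickle
c=pickle.load(open('c_sp1.pkl','rb'))
f=lambda x,y,z:ray('wrist',183+(x-2.5)/6,137+(y-2.5)/6,z,c)
print('boss',f(411,308,.05))
P=np.array([f(*q,.05) for q in[(402,222),(488,262),(492,354),(414,394),(328,360),(326,271)]])[:,:2]
m=P.mean(0);d=P-m;a=np.degrees(np.arctan2(d[:,1],d[:,0]));print(m,np.hypot(*d.T)*1e3,a)
t=np.degrees(np.angle(np.exp(6j*np.radians(a)).mean()))/6;print('tooth ang mod60',t,'gap',t+30)
o=get_obs();T=R.from_rotvec(o['orientation']).as_matrix();print('tool y ang',np.degrees(np.arctan2(T[1,1],T[0,1])), o['joints'])
```

```text
boss [0.4531836  0.11893363 0.05      ]
[0.45245316 0.11918538] [16.86019591 17.13818823 17.43215473 16.12780765 17.49562693 16.73650071] [  23.65410174  -37.25860124  -98.57663605 -156.49592713  142.36300319
   82.58488925]
tooth ang mod60 22.712064063256122 gap 52.71206406325612
tool y ang -70.32609328522275 [-0.07029466  0.20952082 -0.36194349  1.94969277  0.08886079  0.99749148
 -1.70069385]
```

jog_arm --plan '[[[-0.7, -0.3, -3.5], 0], [[-0.7, -0.3, -3.5], 0], [[-0.7, -0.3, -3.5], 0], [[-0.7, -0.2, -3.5], 0], [[0, 0, -2.0], 0], [[0, 0, -1.5], 0], [[0, 0, 0], 0], [[0, 0, 0], 0]]'

```text
clock: 3.7
tcp_pos: [0.4533, 0.1187, 0.1291]
orientation: [3.095, 0.537, -0.0]
contact_force: [-0.2, 0.4, -0.2]
grip_width: 0.0856
```

jog_arm --plan '[[[0, 0, -1.5], 0], [[0, 0, -1.5], 0], [[0, 0, -0.9], 0], [[0, 0, 0], 0], [[0, 0, 0], 0]]'

```text
clock: 4.2
tcp_pos: [0.4533, 0.1199, 0.0905]
orientation: [3.095, 0.54, 0.001]
contact_force: [0.1, -0.2, 0.9]
grip_width: 0.0851
```

jog_arm --plan '[[[0, 0, 0], 0], [[0, 0, 0], 0], [[0, 0, 0], 0], [[0, 0, 0], 0], [[0, 0, 0], 0], [[0, 0, 0], 0], [[0, 0, 0], 0], [[0, 0, 0], 0]]' --hand 4.5 --grip_force 70

```text
clock: 5.0
tcp_pos: [0.4532, 0.1198, 0.0909]
orientation: [3.094, 0.54, 0.002]
contact_force: [-2.1, -1.5, 11.2]
grip_width: 0.0494
```

jog_arm --plan '[[[0, 0, 2], 0], [[0, 0, 3.5], 0], [[0, 0, 4], 0], [[0, 0, 4], 0], [[0, 0, 2.5], 0], [[0, 0, 0], 0], [[0, 0, 0], 0]]'

```text
clock: 5.7
tcp_pos: [0.4522, 0.1195, 0.2492]
orientation: [3.094, 0.54, -0.001]
contact_force: [1.0, -1.0, -5.8]
grip_width: 0.0487
```

jog_arm --plan '[[[1.5, -3, 0], -0.03], [[1.5, -3, 0], -0.04], [[1.5, -3, 0], -0.04], [[1.5, -3, 0], -0.04], [[1.5, -3, 0], -0.04], [[1.5, -3, 0], -0.04], [[1.5, -3, 0], -0.04], [[1.5, -3, 0], -0.04], [[1.5, -3, 0], -0.03], [[1.5, -3, 0], 0], [[0, 0, 0], 0], [[0, 0, 0], 0]]'

```text
clock: 6.9
tcp_pos: [0.6014, -0.1806, 0.2465]
orientation: [-3.141, -0.006, 0.009]
contact_force: [-0.4, 1.0, -5.0]
grip_width: 0.049
```

Run:
```python
from h import *
o=get_obs();T=R.from_rotvec(o['orientation']).as_matrix();print(o['clock'],o['tcp_pos'],o['grip_width'],o['contact_force'],o['joints'],'tool y',np.degrees(np.arctan2(T[1,1],T[0,1])))
c=cam('wrist');snap('wrist','h1')
u=proj('wrist',o['tcp_pos']+T[:,2]*.0405,c)
x,y=u.astype(int);im=cv2.imread('pics/raw_h1.png');x0,y0=max(x-65,0),min(y-50,284);print(u,x0,y0)
cv2.imwrite('pics/h1c.png',cv2.resize(im[y0:y0+100,x0:x0+130],None,fx=6,fy=6,interpolation=cv2.INTER_CUBIC))
import pickle;pickle.dump(c,open('c_h1.pkl','wb'))
```

```text
6.9 [ 0.60142426 -0.18061783  0.24648801] 0.04896946453388549 [-0.4268152   1.03184211 -4.98304474] [ 0.30093681  0.46396596 -0.14566956  1.71730268  0.07869737  0.9715566
 -1.44103136] tool y -89.76574293007985
[250.22941603 280.05186048] 185 230
```

View pics/h1c.png

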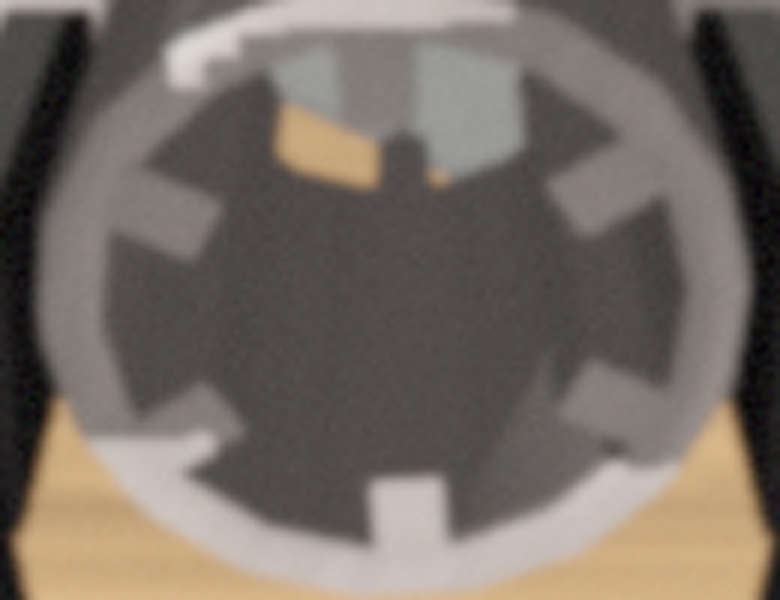

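Run:
```python
from h import *
import pickle
c=pickle.load(open('c_h1.pkl','rb'))
f=lambda x,y,z:ray('wrist',185+(x-2.5)/6,230+(y-2.5)/6,z,c)
for z in(.203,.206,.209):
  P=np.array([f(*q,z) for q in[(375,136),(572,205),(582,393),(407,478),(224,410),(206,231)]])[:,:2]
  m=P.mean(0);d=P-m;a=np.degrees(np.arctan2(d[:,1],d[:,0]));print(z,m,np.hypot(*d.T)*1e3,a)
  t=np.degrees(np.angle(np.exp(6j*np.radians(a)).mean()))/6;print('tooth mod60',t,'gap',t+30)
  print('boss',[f(*q,z) for q in [(40,290),(750,290),(395,595)]])
print(get_obs()['tcp_pos'])
```

```text
0.203 [ 0.59839679 -0.18062222] [14.04613828 14.99180557 15.05302636 14.14363349 14.75009189 14.62281306] [   5.62183854  -54.7427228  -116.54624249 -176.02918574  124.15691951
   63.66828018]
tooth mod60 4.354310799342766 gap 34.35431079934277
boss [array([ 0.60007597, -0.1557318 ,  0.203     ]), array([ 0.60028244, -0.20558576,  0.203     ]), array([ 0.57378452, -0.18077172,  0.203     ])]
0.206 [ 0.60049626 -0.18061266] [13.67454429 14.59519372 14.65479489 13.76946023 14.35987463 14.23596299] [   5.62183854  -54.7427228  -116.54624249 -176.02918574  124.15691951
   63.66828018]
tooth mod60 4.354310799342756 gap 34.354310799342755
boss [array([ 0.60213102, -0.15638072,  0.206     ]), array([ 0.60233202, -0.20491578,  0.206     ]), array([ 0.57653512, -0.1807582 ,  0.206     ])]
0.209 [ 0.60259573 -0.18060309] [13.3029503  14.19858187 14.25656343 13.39528698 13.96965738 13.84911293] [   5.62183854  -54.7427228  -116.54624249 -176.02918574  124.15691951
   63.66828018]
tooth mod60 4.35431079934274 gap 34.35431079934274
boss [array([ 0.60418607, -0.15702963,  0.209     ]), array([ 0.60438161, -0.2042458 ,  0.209     ]), array([ 0.57928572, -0.18074468,  0.209     ])]
[ 0.60153399 -0.17923061  0.24701047]
```

jog_arm --plan '[[[0.4, -0.7, 0], -0.02], [[0, 0, -1], 0], [[0, 0, -1.2], 0], [[0, 0, -1], 0], [[0, 0, -0.3], 0], [[0, 0, 0], 0], [[0, 0, 0], 0]]'

```text
clock: 7.65
tcp_pos: [0.607, -0.187, 0.2151]
orientation: [3.141, -0.022, 0.001]
contact_force: [1.3, 0.4, -4.1]
grip_width: 0.0489
```

jog_arm --plan '[[[0, 0, -0.3], 0], [[0, 0, -0.3], 0], [[0, 0, -0.3], 0], [[0, 0, 0], 0], [[0, 0, 0], 0]]'

```text
clock: 8.15
tcp_pos: [0.6067, -0.187, 0.2058]
orientation: [-3.141, 0.022, 0.0]
contact_force: [-0.1, 0.6, -4.8]
grip_width: 0.0488
```

jog_arm --plan '[[[-0.1, -0.1, 0], 0], [[0, 0, -0.3], 0], [[0, 0, -0.3], 0], [[0, 0, -0.2], 0], [[0, 0, 0], 0], [[0, 0, 0], 0]]'

```text
clock: 8.75
tcp_pos: [0.6058, -0.188, 0.1978]
orientation: [-3.141, 0.022, 0.0]
contact_force: [-0.2, -0.5, -5.2]
grip_width: 0.0488
```

jog_arm --plan '[[[0, 0, -0.2], 0], [[0, 0, -0.2], 0], [[0, 0, -0.2], 0], [[0, 0, 0], 0], [[0, 0, 0], 0]]'

```text
clock: 9.25
tcp_pos: [0.6058, -0.188, 0.1918]
orientation: [-3.141, 0.022, 0.0]
contact_force: [0.3, -0.7, -4.9]
grip_width: 0.0491
```

jog_arm --plan '[[[0, 0, -0.2], 0], [[0, 0, -0.2], 0], [[0, 0, -0.2], 0], [[0, 0, -0.2], 0], [[0, 0, 0], 0]]'

```text
clock: 9.75
tcp_pos: [0.6056, -0.188, 0.1834]
orientation: [-3.141, 0.022, 0.001]
contact_force: [-0.6, 0.5, -5.2]
grip_width: 0.0492
```

jog_arm --plan '[[[0, 0, -0.2], 0], [[0, 0, -0.2], 0], [[0, 0, -0.2], 0], [[0, 0, -0.2], 0], [[0, 0, 0], 0]]'

```text
clock: 10.25
tcp_pos: [0.6056, -0.188, 0.1755]
orientation: [-3.141, 0.022, 0.001]
contact_force: [0.0, -0.2, -4.9]
grip_width: 0.0488
```

Meshing without catching; 17 mm remain.

jog_arm --plan '[[[0, 0, -0.3], 0], [[0, 0, -0.3], 0], [[0, 0, -0.3], 0], [[0, 0, -0.3], 0], [[0, 0, -0.2], 0], [[0, 0, 0], 0], [[0, 0, 0], 0]]'

```text
clock: 10.95
tcp_pos: [0.6058, -0.1881, 0.1619]
orientation: [3.142, -0.022, 0.0]
contact_force: [0.6, -0.1, -5.5]
grip_width: 0.0491
```

jog_arm --plan '[[[0, 0, -0.1], 0], [[0, 0, -0.1], 0], [[0, 0, -0.1], 0], [[0, 0, -0.1], 0], [[0, 0, 0], 0], [[0, 0, 0], 0]]'

```text
clock: 11.55
tcp_pos: [0.6059, -0.188, 0.1591]
orientation: [3.141, -0.022, 0.0]
contact_force: [-4.1, 0.3, 5.3]
grip_width: 0.0491
```

jog_arm --plan '[[[0, 0, -0.1], 0], [[0, 0, 0], 0], [[0, 0, -0.1], 0], [[0, 0, 0], 0], [[0, 0, 0], 0]]'

```text
clock: 12.05
tcp_pos: [0.6059, -0.1881, 0.1589]
orientation: [3.141, -0.023, 0.001]
contact_force: [-9.5, 2.1, 19.3]
grip_width: 0.0486
```

Run:
```python
from h import *
o=get_obs();print(o['clock'],o['tcp_pos'],o['contact_force'])
snap('scene','sc1');im=cv2.imread('pics/raw_sc1.png')
u=proj('scene',[.605,-.188,.1]).astype(int);print(u)
x0,y0=max(u[0]-60,0),max(u[1]-50,0)
cv2.imwrite('pics/sc1c.png',cv2.resize(im[y0:y0+100,x0:x0+130],None,fx=6,fy=6,interpolation=cv2.INTER_CUBIC))
```

```text
12.05 [ 0.60590288 -0.18806354  0.15893863] [-9.53454664  2.09285855 19.32664957]
[114 183]
```

View pics/sc1c.png

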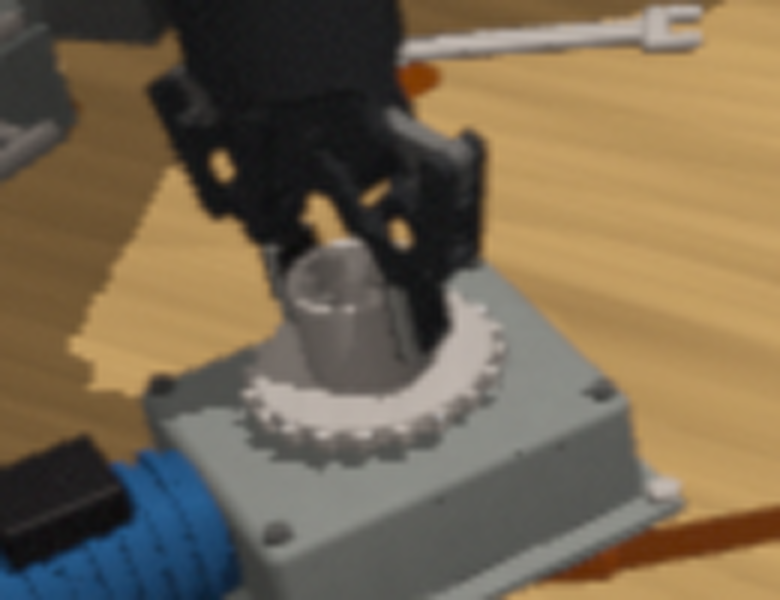

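The crop shows the wheel flat on the housing collar around crop (370,400). It is at the home height and stiff against further pushing. I'll relieve the preload, release and rise.

jog_arm --plan '[[[0, 0, 0.2], 0], [[0, 0, 0], 0], [[0, 0, 0], 0]]'

```text
clock: 12.4
tcp_pos: [0.6062, -0.1881, 0.159]
orientation: [3.141, -0.022, 0.002]
contact_force: [-4.4, 0.6, 7.5]
grip_width: 0.0489
```

jog_arm --plan '[[[0, 0, 0], 0], [[0, 0, 0], 0], [[0, 0, 0], 0], [[0, 0, 0], 0], [[0, 0, 0], 0], [[0, 0, 0], 0], [[0, 0, 0], 0], [[0, 0, 0], 0]]' --hand 8.5

```text
clock: 13.2
tcp_pos: [0.6058, -0.188, 0.1579]
orientation: [3.142, -0.022, -0.0]
contact_force: [0.6, 0.1, 0.1]
grip_width: 0.0848
```

jog_arm --plan '[[[0, 0, 1], 0], [[0, 0, 2], 0], [[0, 0, 3], 0], [[0, 0, 4], 0], [[0, 0, 4], 0], [[0, 0, 0], 0], [[0, 0, 0], 0]]'

```text
clock: 13.9
tcp_pos: [0.6062, -0.1882, 0.2997]
orientation: [3.141, -0.022, 0.005]
contact_force: [0.1, -0.4, 0.1]
grip_width: 0.0847
```

Run:
```python
from h import *
o=get_obs();print(o['clock'],o['tcp_pos'],o['contact_force'],o['grip_width'])
c=cam('wrist');snap('wrist','f1');snap('scene','f2')
a=cv2.imread('pics/raw_f1.png');b=cv2.imread('pics/raw_f2.png')
u=proj('wrist',[.605,-.188,.1],c).astype(int);x,y=u;x=min(max(x,65),447);y=min(max(y,65),319);print(u)
A=a[y-65:y+65,x-65:x+65];B=b[118:248,49:179]
cv2.imwrite('pics/fc.png',cv2.resize(np.hstack([A,B]),(800,400),interpolation=cv2.INTER_CUBIC))
```

```text
13.9 [ 0.60617997 -0.18816397  0.29970491] [ 0.1022119  -0.37428153  0.07294933] 0.084664529266714
[249 177]
```

View pics/fc.png

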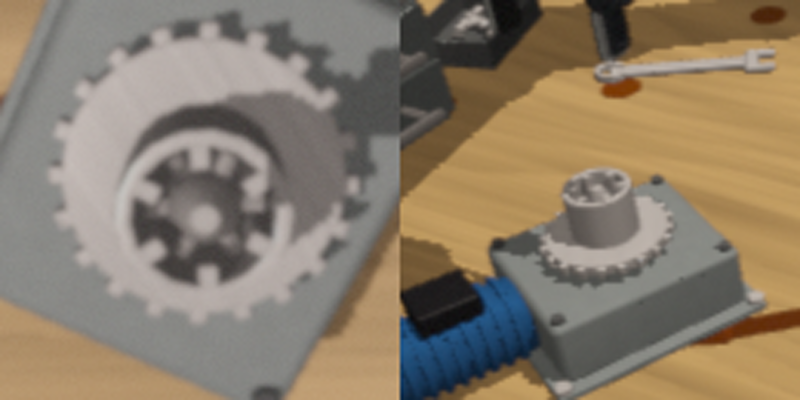

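The wheel sits level and meshed, and the shaft tip shows just inside the boss at crop (205,218). The gripper is clear.

```bash
python3 -c "
from bench import *
print(hand_in())"
```

```text
the job is handed in; nothing more can be done
None
```

The toothed-bore wheel is mounted on the gearmotor shaft, boss up, and the job is handed in at about 14 s of the 42 s allowed. I gripped it by the boss, turned it about 20° to line its teeth up with the spline gaps, and lowered it. It meshed without catching, so no rocking was needed.

- **Seating:** it stopped at the home height, with its underside about 68.5 mm above the table against the 68 mm given. It stayed there when pushed with up to about 19 N. I held it until it was down, then released it and rose 14 cm.
- **Last pictures:** the wheel sits level, teeth between the splines, with the shaft tip just below the boss top. The force reading was about zero and nothing was touching the gripper.
- **Other wheels:** I never went near the plain wheel or the pulley. I did not take a final picture of them.

No check failed or disagreed.

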